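# Find a lever arm's balance point and set it level on a one-point stand

## Task

The ballast inside the square lever arm has shifted and cannot be seen from outside. Find where the arm balances by carefully lifting it at trial points out of its cradle, lift it clear and level, then set it gently on the small pad of the balancing stand so that it stays there level by itself, touching nothing else. Never let the arm tip steeply or fall, do not press hard on the pad, and leave the vials and the timer where they are.

Things in the scene. Friction and masses are not known exactly. Their poses are not given: they have to be found in the camera images.
- lever: sealed rigid aluminium square tube, 25 x 25 x 300 mm, red cap at its +y end, black cap at -y, black ticks every 10 mm on top. Origin at its geometric centre; y along the arm, z up. Mass 0.5 to 0.75 kg. A heavy slug is stuck unseen inside: the balance point lies on the long axis, anywhere within 75 mm either side of the origin, new every time; it does not shift while handled
- cradle: fixed cradle, holds the arm at the start: grey plate 70 x 300 x 8 mm, two white U rests 52 mm wide (x), 14 mm thick, at y = +125 and -125 mm. Origin under the plate's centre, y along the arm, z up. The arm's underside lies 50 mm above it; flared lips rise about 14 mm beside it with 3 mm play each side. Between the rests the arm is free for 236 mm
- stand: fixed balancing stand: dark round foot 96 mm across, 18 mm tall, thin upright post 16 mm across, on top one black flat rubber pad on a spring plunger. Origin under the centre of the foot, z up; the pad's edges are parallel to x and y
- pad_top (a point): centre of the pad's flat top, 100 mm above the worktop when unloaded; its spring gives straight down, 0.4 mm per newton, up to 10 mm. Pad 18 mm (x) by 20 mm (y), narrower than the arm, so fingers holding the arm along the pad's y fit beside it. The arm stays on it alone only if its balance point is over the pad, within about 9 mm along the arm
- vial_a: loose glass vial with white cap, 27 mm across, 61 mm tall, bystander, origin under its centre
- vial_b: loose glass vial with white cap, 27 mm across, 61 mm tall, bystander, origin under its centre
- timer: loose white bench timer 66 x 66 x 20 mm, bystander, origin under its centre
There are look-alikes about, which are no part of the job. What is shaped like the stand but orange or yellow is not meant.

How it is judged:
By the outcome, as a careful person would: the job done as asked, in the order asked, and still so for the second after the job is handed in, with the robot touching nothing.
It also fails if it takes over 58 s, if anything falls off the work surface, if the arm or the gripper's body presses on something with over 40 N, if the wrist force passes 120 N, or if a joint passes its speed limit or range.

## Robot

A 6-joint arm with a two-finger parallel gripper is mounted at the origin on a cart in front of the work surface, level with it; the furniture and walls round the work are solid. World frame = base frame: x ahead of the robot, y to its left, z up, the work surface at z = 0. Lengths are in mm, angles in rad, forces in N, time in s.
With the tool pointing down it reaches from about 350 to 975 mm from the base axis. Payload 7.1 kg.
Tool frame: the origin (TCP) lies on the mounting face of the last link; the fingertips stand 182 mm ahead of it and the grasp point (between the pads) lies 163 mm ahead of it (ctrl.tcp_to_tips is the distance from the TCP to the fingertips, in mm); z points along the fingers, y is the direction in which the jaws open and shut (so a half turn about z gives the same grasp; the last joint's range is limited). The gripper opens to 88 mm and grips with 3 to 60 N. Pads are 20 mm wide; open, the fingers measure 115 mm over their backs; the gripper's body (75 mm by 178 mm) begins 61 mm behind the grasp point.
Start: joints at [1.258, 0.423, 1.63, -0, 1.089, -0.019], TCP at [180.963, 598.213, 404.675] pointing down, gripper open.
Joint ranges: [-3, 3], [-0.9, 2.11], [0.09, 2.58], [-1.31, 4.45], [0.11, 2.69], [-2.54, 2.54]. Speed limits (rad/s): [2.39, 2.39, 3.01, 3.14, 3.14, 3.14].

## Interface

Orientations are given as a rotation vector (axis times angle).
In Python, from workcell import ctrl gives the robot as it stands. The module is installed in compiled form; this text tells all that it offers.
- The arm moves only by the tool send_rows, never from a script. Its argument "commands" is a list of rows, each an object with "translation": the shift along the world's x, y, z normalised to -1 to 1, where 1 is 0.1 m, a list of three; "twist": the turn, a rotation vector about the world's x, y, z normalised to -1 to 1, where 1 is 0.5 rad, a list of three. A call has exactly 10 rows; each row is the pose to reach, as a shift and turn from the pose commanded when the call began; what a row does not reach only later rows make up. A row lasts 1/10 s, in which the tool goes at most 50 mm and 8.59 degrees, less where a joint would pass 70% of its speed; a pose out of reach is approached as far as the arm can. A call with a number of a shift or a turn outside -1 to 1 is refused whole. A call with a gripper value outside its range is refused whole. "grip" is the closure, from -1 (fully open) to 1 (shut), set as the call begins (left out, the last holds). The fingers move at their own pace and stop on an object; the grip force is fixed at half the most. Time passes only in rows, so rows that repeat a pose let the fingers close, or fill a call up. It gives the time, the measured TCP pose, the force and the opening at its end, in the units of the state.
- ctrl.get_obs(): the state, without advancing time (a new reading comes with each control period).
- ctrl.get_image(name): name is "scene" or "top"; returns a dict with "img" (400x640x3 uint8, red, green, blue), "intrinsics" (3x3 intrinsics, pixels), "cam_to_world" (4x4, takes a point from camera to world coordinates). Camera axes: x right, y down, z forward; pixel columns grow to the right and rows downward; lengths in mm; the calibration is good to about 2 mm. A picture is of the moment at which its call begins. There is no depth.
- ctrl.close_job(): hands the job in, once; it reports no verdict.
The state is a dict: "t": time; "qpos": joint angles; "qvel": joint speeds; "joint_torque": joint torques, N m; "ee_pos": TCP position; "orientation": TCP orientation; "ft_force": force on the tool from outside, world axes, zero at the start; "moment": the same for the moment, N m; "width": finger opening in mm.
Only numpy, scipy, OpenCV 4.12 (cv2) and the standard library are available. Lean on these libraries where they do the work, as an engineer would, in place of code of your own. Each camera call takes 0.05 s, during which the arm holds its last target. There are 200 camera calls.

## Working session

There is one attempt and no reset: what is moved stays moved. The work goes in short steps, Python scripts to look and compute and a tool call to move; the robot and the scene stay as the last step left them, time stands still between calls to the robot, and variables do not carry over. Pictures are saved under pics/ and viewed, about 8 in all and at most 12, crops included, and the job is handed in when it is done.

Besides the shell and the picture viewer there is one more tool, called after "Request:" by a JSON object that holds its "fn" and its "kwargs". send_rows: Moves the arm, as the interface text tells. Its arguments: {"type":"object","properties":{"commands":{"type":"array","items":{"type":"object","properties":{"translation":{"type":"array","items":{"type":"number"}},"twist":{"type":"array","items":{"type":"number"}}}}},"grip":{"type":"number"}},"required":["commands"]}

```bash
mkdir -p pics; cat > h.py <<'E'
import numpy as np,cv2
from workcell import ctrl
def grab(n):
    d=ctrl.get_image(n); return d["img"],np.array(d["intrinsics"]),np.array(d["cam_to_world"])
def ray(K,T,u,v,z):
    d=T[:3,:3]@np.linalg.solve(K,[u,v,1.]); c=T[:3,3]; return c+d*(z-c[2])/d[2]
def proj(K,T,p):
    q=np.linalg.inv(T)@np.r_[p,1.]; r=K@q[:3]; return r[:2]/r[2]
E
python3 - <<'E'
from h import *
for n in("top","scene"):
    i,K,T=grab(n); cv2.imwrite(f"pics/{n}0.png",i[:,:,::-1]); np.savez(f"{n}0.npz",i=i,K=K,T=T); print(n,K.round(1).tolist(),T.round(3).tolist())
o=ctrl.get_obs(); print(o, ctrl.tcp_to_tips)
E
```

```text
top [[443.8, 0.0, 308.7], [0.0, 443.8, 205.0], [0.0, 0.0, 1.0]] [[0.006, -0.983, 0.183, 349.493], [-1.0, -0.007, -0.001, -60.923], [0.003, -0.183, -0.983, 990.249], [0.0, 0.0, 0.0, 1.0]]
scene [[453.4, 0.0, 319.3], [0.0, 453.4, 195.8], [0.0, 0.0, 1.0]] [[0.809, -0.288, 0.512, -17.647], [-0.587, -0.361, 0.725, -783.525], [-0.024, -0.887, -0.461, 560.599], [0.0, 0.0, 0.0, 1.0]]
{'t': 0.1, 'qpos': array([ 1.25799659e+00,  4.23721959e-01,  1.63056167e+00,  2.20179694e-05,
        1.08859768e+00, -1.90103886e-02]), 'qvel': array([ 0.00083733, -0.00127356, -0.00187656, -0.00105292, -0.0015376 ,
       -0.00356211]), 'joint_torque': array([ 7.42080829e-04, -5.45616925e+01, -2.74324071e+01,  6.44903909e-02,
        1.88863452e-02, -1.08538296e-05]), 'ee_pos': array([180.89483708, 598.00246579, 404.02618611]), 'orientation': array([-4.59807190e-01, -3.10752632e+00,  1.99120299e-03]), 'ft_force': array([0.57411914, 0.52617346, 0.26718038]), 'moment': array([ 0.05587834,  0.04950198, -0.06764612]), 'width': 87.75971223923806} 182.0
```

View pics/top0.png

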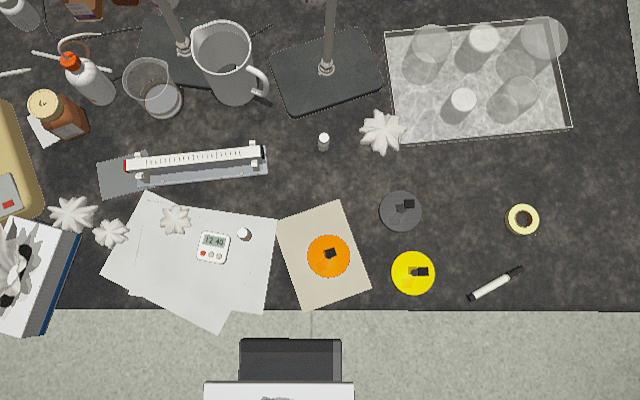

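View pics/scene0.png

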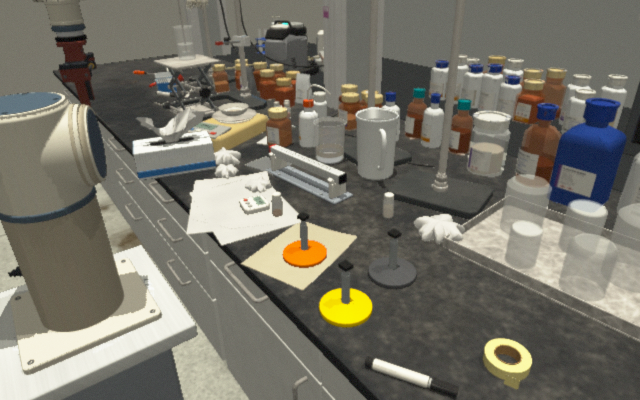

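The top view shows the lever from its red cap at (125,166) to its black cap at (266,152). There are three stand shapes: dark foot (400,211), orange (328,256) and yellow (413,272). I take the dark one, with its pad near (408,203). The vials are at (323,142) and (244,234), and the timer is at (212,247). I'll check the choice in one close crop.

```bash
python3 - <<'E'
from h import *
i=np.load("top0.npz")["i"][:,:,::-1]
a=cv2.resize(i[130:210,90:290],None,fx=4,fy=4,interpolation=cv2.INTER_CUBIC)
b=cv2.resize(i[185:240,365:440],None,fx=4.5,fy=4.5,interpolation=cv2.INTER_CUBIC)
c=np.zeros((a.shape[0]+b.shape[0],800,3),np.uint8); c[:320]=a; c[320:,:b.shape[1]]=b
s=np.load("scene0.npz")["i"][:,:,::-1]
s=cv2.resize(s[225:290,365:425],None,fx=3.8,fy=3.8,interpolation=cv2.INTER_CUBIC)[:c.shape[0]-320]
c[320:320+s.shape[0],400:400+s.shape[1]]=s
cv2.imwrite("pics/c1.png",c)
d=np.load("top0.npz");K,T=d["K"],d["T"]
f=lambda u,v,z:ray(K,T,u,v,z).round(1)
print("foot",f(400.5,211,18),"pad",f(408,203.5,100),"vials",f(323,135,61),f(243,231,61),"timer",f(212,247,20))
print("orange",f(330,253,100),"yellow",f(422,271,100))
E
```

```text
foot [ 518.2 -266.7   18. ] pad [ 519.6 -265.1  100. ] vials [678.8 -92.8  61. ] [465.7  75.6  61. ] timer [435.2 148.1  20. ]
orange [ 417.7 -105.6  100. ] yellow [ 383.3 -288.3  100. ]
```

View pics/c1.png

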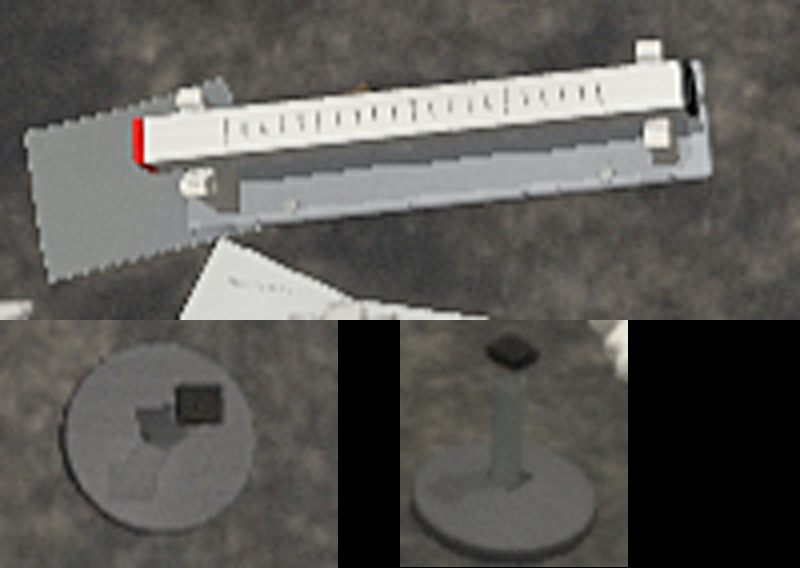

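```bash
python3 - <<'E'
from h import *
d=np.load("top0.npz");K,T=d["K"],d["T"]
f=lambda u,v,z:ray(K,T,u,v,z)
o=lambda x,y:(90+x/4-.375,130+y/4-.375)
C=[f(*o(*p),75) for p in((134,118),(141,166),(697,107),(690,62))]
C=np.array(C); print(C.round(1)); 
r=(C[0]+C[1])/2;b=(C[2]+C[3])/2; print("len",np.linalg.norm(r-b),"w",np.linalg.norm(C[0]-C[1]),"ctr",(r+b)/2,"yaw deg",np.degrees(np.arctan2(-(r-b)[0],(r-b)[1])))
q=lambda x,y:(365+x/4.5-.39,185+y/4.5-.39)
P=np.array([f(*q(x,y),100) for x,y in((175,67),(219,63),(223,102),(179,106))]);print(P.round(1),P.mean(0))
print("mug near base",f(238,106,0),f(262,92,100),"mug rim near",f(225,75,130),f(225,75,110),"beaker near",f(160,118,0),f(165,112,90))
# dark mask of pad
i=d["i"]; g=cv2.cvtColor(i,cv2.COLOR_RGB2GRAY); w=g[192:216,398:422]; print(w[3:20,2:20])
print("foot",f(365+158/4.5,185+115/4.5,18))
S=np.load("scene0.npz");print("scene pad", ray(S["K"],S["T"],365+512/3.8-400/3.8,225+31/3.8,100))
for z in (0,):
  print(proj(S["K"],S["T"],[*((r+b)/2)[:2],75]),proj(S["K"],S["T"],r),proj(S["K"],S["T"],b))
E
```

```text
[[616.7 334.7  75. ]
 [590.3 328.8  75. ]
 [625.   34.3  75. ]
 [650.1  38.6  75. ]]
len 297.225246204162 w 27.059334960176535 ctr [620.50347227 184.08199     75.        ] yaw deg 6.571558127749227
[[ 527.9 -256.2  100. ]
 [ 529.9 -276.3  100. ]
 [ 511.9 -277.5  100. ]
 [ 509.9 -257.4  100. ]] [ 519.88856646 -266.85737894  100.        ]
mug near base [770.8592621  106.34271648   0.        ] [760.4949401  39.221887  100.       ] mug rim near [783.87540705 113.89604294 130.        ] [793.97440235 117.96041527 110.        ] beaker near [ 7.39519010e+02  2.88727161e+02 -1.13686838e-13] [717.72949399 247.1533821   90.        ]
[[103 105 104 107 105 104 104 106 104 108 106 106 106  99  94  89  87  81]
 [105 103 100 106 101 101 106 101 106 104 103 104 106 108 104  93  80  79]
 [101 109 103 105 108 107 105 109 107 107 111 105 110 108 112 105  81  74]
 [108 109 108 109 116 101 101 102 102 104 101 104 102 103 110 110 100  81]
 [107 104 109  98  84  63  70  75  69  75  70  71  70  65  93 107 110  99]
 [104 104 107  89  34  41  43  40  41  41  44  39  48  39  77 105 107 106]
 [104 108 110  92  3
[... 292 characters left out ...]
3  95  24  44  53  49  46  50  47  45  52  45  73 107 108 104]
 [ 70  75  77  89  38  46  42  52  54  50  48  53  48  40  72 107 108 108]
 [ 76  71  72  84  50  42  31  27  28  29  38  38  40  44  75 106 111 104]
 [ 72  73  76  74  67  53  68  70  67  80  94  89  78  88  95 109 105 103]
 [ 76  80  81  79  79  81  87 100 100 112 111 109 106 105 110 101 104 103]
 [ 76  77  77  77  76  78  86 102 102 105 103  98 104 103 108 104 109 108]
 [ 78  78  77  81  80  89 102 107 110 106 106 107 106 110 105 108 107 106]]
foot [ 519.20027176 -265.8497591    18.        ]
scene pad [ 515.05911805 -272.08900156  100.        ]
[304.82845047 158.74053321] [272.15755043 145.18975403] [343.06580283 174.60008767]
```

Request:
{"fn": "send_rows", "kwargs": {"commands": [{"translation": [0.09, -0.08, 0], "twist": [0, 0, -0.08]}, {"translation": [0.18, -0.17, 0], "twist": [0, 0, -0.16]}, {"translation": [0.27, -0.26, 0], "twist": [0, 0, -0.24]}, {"translation": [0.36, -0.34, 0], "twist": [0, 0, -0.32]}, {"translation": [0.46, -0.43, 0], "twist": [0, 0, -0.4]}, {"translation": [0.56, -0.53, 0], "twist": [0, 0, -0.48]}, {"translation": [0.67, -0.63, 0], "twist": [0, 0, -0.56]}, {"translation": [0.78, -0.73, 0], "twist": [0, 0, -0.64]}, {"translation": [0.89, -0.84, 0], "twist": [0, 0, -0.72]}, {"translation": [1, -0.94, 0], "twist": [0, 0, -0.8]}], "grip": -1}}

```text
t: 1.1
ee_pos: [281.9, 503.2, 404.7]
orientation: [-1.073, -2.953, 0.0]
ft_force: [-0.5, 0.2, -0.3]
width: 87.9
```

Request:
{"fn": "send_rows", "kwargs": {"commands": [{"translation": [0.1, -0.095, 0], "twist": [0, 0, -0.08]}, {"translation": [0.2, -0.19, 0], "twist": [0, 0, -0.16]}, {"translation": [0.3, -0.28, 0], "twist": [0, 0, -0.24]}, {"translation": [0.4, -0.38, 0], "twist": [0, 0, -0.32]}, {"translation": [0.5, -0.47, 0], "twist": [0, 0, -0.4]}, {"translation": [0.6, -0.57, 0], "twist": [0, 0, -0.48]}, {"translation": [0.7, -0.66, 0], "twist": [0, 0, -0.56]}, {"translation": [0.8, -0.75, 0], "twist": [0, 0, -0.64]}, {"translation": [0.9, -0.85, 0], "twist": [0, 0, -0.72]}, {"translation": [1, -0.94, 0], "twist": [0, 0, -0.8]}]}}

```text
t: 2.1
ee_pos: [381.8, 409.4, 404.6]
orientation: [-1.638, -2.681, 0.0]
ft_force: [-0.3, -0.3, -0.2]
width: 87.6
```

Request:
{"fn": "send_rows", "kwargs": {"commands": [{"translation": [0.1, -0.095, 0], "twist": [0, 0, -0.073]}, {"translation": [0.2, -0.19, 0], "twist": [0, 0, -0.146]}, {"translation": [0.3, -0.28, 0], "twist": [0, 0, -0.219]}, {"translation": [0.4, -0.38, 0], "twist": [0, 0, -0.292]}, {"translation": [0.5, -0.47, 0], "twist": [0, 0, -0.365]}, {"translation": [0.6, -0.57, 0], "twist": [0, 0, -0.438]}, {"translation": [0.7, -0.66, 0], "twist": [0, 0, -0.511]}, {"translation": [0.8, -0.75, 0], "twist": [0, 0, -0.584]}, {"translation": [0.9, -0.85, 0], "twist": [0, 0, -0.657]}, {"translation": [1, -0.94, 0], "twist": [0, 0, -0.73]}]}}

```text
t: 3.1
ee_pos: [481.8, 315.4, 404.7]
orientation: [2.097, 2.339, -0.0]
ft_force: [-0.4, 0.0, -0.7]
width: 88.1
```

Request:
{"fn": "send_rows", "kwargs": {"commands": [{"translation": [0.1, -0.095, -0.04], "twist": [0, 0, 0]}, {"translation": [0.2, -0.19, -0.08], "twist": [0, 0, 0]}, {"translation": [0.3, -0.28, -0.12], "twist": [0, 0, 0]}, {"translation": [0.4, -0.38, -0.16], "twist": [0, 0, 0]}, {"translation": [0.5, -0.47, -0.2], "twist": [0, 0, 0]}, {"translation": [0.6, -0.57, -0.24], "twist": [0, 0, 0]}, {"translation": [0.7, -0.66, -0.28], "twist": [0, 0, 0]}, {"translation": [0.8, -0.75, -0.32], "twist": [0, 0, 0]}, {"translation": [0.9, -0.85, -0.36], "twist": [0, 0, 0]}, {"translation": [1, -0.94, -0.4], "twist": [0, 0, 0]}]}}

```text
t: 4.1
ee_pos: [581.8, 221.3, 364.3]
orientation: [-2.094, -2.342, 0.0]
ft_force: [-0.6, 0.0, -0.8]
width: 87.9
```

Request:
{"fn": "send_rows", "kwargs": {"commands": [{"translation": [0.06, -0.06, -0.06], "twist": [0, 0, 0]}, {"translation": [0.12, -0.12, -0.12], "twist": [0, 0, 0]}, {"translation": [0.18, -0.18, -0.18], "twist": [0, 0, 0]}, {"translation": [0.24, -0.24, -0.24], "twist": [0, 0, 0]}, {"translation": [0.3, -0.3, -0.3], "twist": [0, 0, 0]}, {"translation": [0.35, -0.35, -0.35], "twist": [0, 0, 0]}, {"translation": [0.39, -0.38, -0.4], "twist": [0, 0, 0]}, {"translation": [0.395, -0.382, -0.4], "twist": [0, 0, 0]}, {"translation": [0.395, -0.382, -0.4], "twist": [0, 0, 0]}, {"translation": [0.395, -0.382, -0.4], "twist": [0, 0, 0]}]}}

```text
t: 5.1
ee_pos: [620.4, 184.2, 324.9]
orientation: [2.093, 2.342, 0.0]
ft_force: [-0.6, 0.1, -0.0]
width: 87.9
```

Request:
{"fn": "send_rows", "kwargs": {"commands": [{"translation": [0, 0, -0.12], "twist": [0, 0, 0]}, {"translation": [0, 0, -0.25], "twist": [0, 0, 0]}, {"translation": [0, 0, -0.38], "twist": [0, 0, 0]}, {"translation": [0, 0, -0.51], "twist": [0, 0, 0]}, {"translation": [0, 0, -0.64], "twist": [0, 0, 0]}, {"translation": [0, 0, -0.76], "twist": [0, 0, 0]}, {"translation": [0, 0, -0.87], "twist": [0, 0, 0]}, {"translation": [0, 0, -0.96], "twist": [0, 0, 0]}, {"translation": [0, 0, -1], "twist": [0, 0, 0]}, {"translation": [0, 0, -1], "twist": [0, 0, 0]}]}}

```text
t: 6.1
ee_pos: [620.3, 184.0, 224.0]
orientation: [-2.093, -2.342, 0.001]
ft_force: [0.2, 1.1, -0.1]
width: 87.8
```

```bash
cat >> h.py <<'E'
def ft(n=8):
    L=[]
    for _ in range(n):
        ctrl.get_image("top"); o=ctrl.get_obs(); L.append(np.r_[o["ft_force"],o["moment"]])
    L=np.array(L); print("t",round(o["t"],2),"pos",o["ee_pos"].round(1),"w",round(o["width"],1)); print("F/M mean",L.mean(0).round(3),"std",L.std(0).round(3)); return L.mean(0)
E
python3 - <<'E'
from h import *
np.save("base.npy",ft())
i,K,T=grab("scene"); c=i[90:215,210:400,::-1]; cv2.imwrite("pics/s1.png",cv2.resize(c,None,fx=4,fy=4,interpolation=cv2.INTER_CUBIC))
E
```

```text
t 6.5 pos [620.6 184.  225.1] w 87.7
F/M mean [ 0.256 -0.107  0.187 -0.059  0.037  0.001] std [0.365 0.443 0.462 0.021 0.037 0.025]
```

View pics/s1.png

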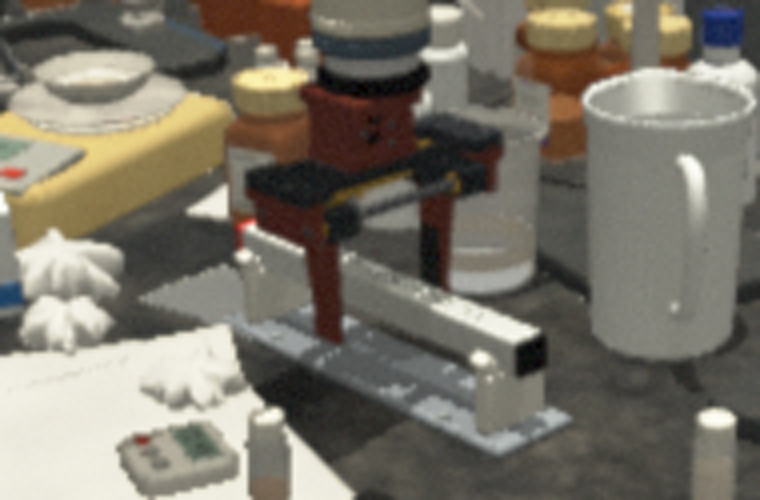

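The crop shows the fingers straddling the tube midway between the white rests, at about crop (325,300) and (435,260). The beaker is behind the gripper body and not touching it. Next I close for a trial lift at the centre.

Request:
{"fn": "send_rows", "kwargs": {"commands": [{"translation": [0, 0, 0], "twist": [0, 0, 0]}, {"translation": [0, 0, 0], "twist": [0, 0, 0]}, {"translation": [0, 0, 0], "twist": [0, 0, 0]}, {"translation": [0, 0, 0], "twist": [0, 0, 0]}, {"translation": [0, 0, 0], "twist": [0, 0, 0]}, {"translation": [0, 0, 0], "twist": [0, 0, 0]}, {"translation": [0, 0, 0], "twist": [0, 0, 0]}, {"translation": [0, 0, 0], "twist": [0, 0, 0]}, {"translation": [0, 0, 0], "twist": [0, 0, 0]}, {"translation": [0, 0, 0], "twist": [0, 0, 0]}], "grip": 1}}

```text
t: 7.55
ee_pos: [620.6, 184.0, 224.7]
orientation: [2.093, 2.342, 0.0]
ft_force: [0.9, -0.1, -0.5]
width: 24.6
```

Request:
{"fn": "send_rows", "kwargs": {"commands": [{"translation": [0, 0, 0], "twist": [0, 0, 0]}, {"translation": [0, 0, 0.005], "twist": [0, 0, 0]}, {"translation": [0, 0, 0.01], "twist": [0, 0, 0]}, {"translation": [0, 0, 0.015], "twist": [0, 0, 0]}, {"translation": [0, 0, 0.02], "twist": [0, 0, 0]}, {"translation": [0, 0, 0.025], "twist": [0, 0, 0]}, {"translation": [0, 0, 0.03], "twist": [0, 0, 0]}, {"translation": [0, 0, 0.035], "twist": [0, 0, 0]}, {"translation": [0, 0, 0.04], "twist": [0, 0, 0]}, {"translation": [0, 0, 0.04], "twist": [0, 0, 0]}]}}

```text
t: 8.55
ee_pos: [620.5, 184.0, 228.8]
orientation: [2.094, 2.342, 0.0]
ft_force: [-0.2, 0.1, -5.3]
width: 24.7
```

```bash
python3 - <<'E'
from h import *
b=np.load("base.npy"); m=ft(); d=m-b; print("diff",d.round(3))
a=np.radians(6.4); u=np.array([-np.sin(a),np.cos(a)])  # lever +y
# r x F, F=(0,0,Fz): Mx=ry*Fz, My=-rx*Fz
print("offset along lever mm",1000*(d[3]*u[1]-d[4]*u[0])/d[2])
E
```

```text
t 8.95 pos [620.4 184.  228.6] w 24.7
F/M mean [ 0.124 -0.403 -5.051  0.164  0.069 -0.007] std [0.304 0.506 0.385 0.026 0.02  0.024]
diff [-0.133 -0.296 -5.238  0.224  0.032 -0.008]
offset along lever mm -43.11025913291945
```

The first trial weighs about 5.2 N, with the balance point about 43 mm to the black side. I'll set it down, re-grip there and try again.

Request:
{"fn": "send_rows", "kwargs": {"commands": [{"translation": [0, 0, -0.01], "twist": [0, 0, 0]}, {"translation": [0, 0, -0.02], "twist": [0, 0, 0]}, {"translation": [0, 0, -0.03], "twist": [0, 0, 0]}, {"translation": [0, 0, -0.04], "twist": [0, 0, 0]}, {"translation": [0, 0, -0.04], "twist": [0, 0, 0]}, {"translation": [0, 0, -0.04], "twist": [0, 0, 0]}, {"translation": [0, 0, -0.04], "twist": [0, 0, 0]}, {"translation": [0, 0, -0.04], "twist": [0, 0, 0]}, {"translation": [0, 0, -0.04], "twist": [0, 0, 0]}, {"translation": [0, 0, -0.04], "twist": [0, 0, 0]}]}}

```text
t: 9.95
ee_pos: [620.5, 184.0, 224.7]
orientation: [2.094, 2.342, 0.0]
ft_force: [-0.8, 0.2, -3.6]
width: 25.0
```

Request:
{"fn": "send_rows", "kwargs": {"commands": [{"translation": [0, 0, 0], "twist": [0, 0, 0]}, {"translation": [0, 0, 0], "twist": [0, 0, 0]}, {"translation": [0, 0, 0], "twist": [0, 0, 0]}, {"translation": [0, 0, 0], "twist": [0, 0, 0]}, {"translation": [0.01, -0.09, 0], "twist": [0, 0, 0]}, {"translation": [0.02, -0.18, 0], "twist": [0, 0, 0]}, {"translation": [0.03, -0.27, 0], "twist": [0, 0, 0]}, {"translation": [0.04, -0.36, 0], "twist": [0, 0, 0]}, {"translation": [0.048, -0.43, 0], "twist": [0, 0, 0]}, {"translation": [0.048, -0.43, 0], "twist": [0, 0, 0]}], "grip": 0}}

```text
t: 10.95
ee_pos: [625.4, 139.7, 224.7]
orientation: [2.095, 2.341, -0.0]
ft_force: [-1.0, 0.5, -0.2]
width: 44.1
```

```bash
python3 - <<'E'
from h import *
np.save("base2.npy",ft())
E
```

```text
t 11.35 pos [625.2 141.4 224.7] w 44.0
F/M mean [-0.017 -0.315 -0.093 -0.07   0.055 -0.014] std [0.685 0.489 0.491 0.016 0.037 0.023]
```

Request:
{"fn": "send_rows", "kwargs": {"commands": [{"translation": [0, 0, 0], "twist": [0, 0, 0]}, {"translation": [0, 0, 0], "twist": [0, 0, 0]}, {"translation": [0, 0, 0], "twist": [0, 0, 0]}, {"translation": [0, 0, 0], "twist": [0, 0, 0]}, {"translation": [0, 0, 0], "twist": [0, 0, 0]}, {"translation": [0, 0, 0], "twist": [0, 0, 0]}, {"translation": [0, 0, 0], "twist": [0, 0, 0]}, {"translation": [0, 0, 0], "twist": [0, 0, 0]}, {"translation": [0, 0, 0], "twist": [0, 0, 0]}, {"translation": [0, 0, 0], "twist": [0, 0, 0]}], "grip": 1}}

```text
t: 12.35
ee_pos: [625.3, 141.1, 224.7]
orientation: [-2.094, -2.342, -0.0]
ft_force: [1.4, 2.6, -0.3]
width: 24.8
```

Request:
{"fn": "send_rows", "kwargs": {"commands": [{"translation": [0, 0, 0.005], "twist": [0, 0, 0]}, {"translation": [0, 0, 0.01], "twist": [0, 0, 0]}, {"translation": [0, 0, 0.015], "twist": [0, 0, 0]}, {"translation": [0, 0, 0.02], "twist": [0, 0, 0]}, {"translation": [0, 0, 0.025], "twist": [0, 0, 0]}, {"translation": [0, 0, 0.03], "twist": [0, 0, 0]}, {"translation": [0, 0, 0.04], "twist": [0, 0, 0]}, {"translation": [0, 0, 0.05], "twist": [0, 0, 0]}, {"translation": [0, 0, 0.06], "twist": [0, 0, 0]}, {"translation": [0, 0, 0.06], "twist": [0, 0, 0]}]}}

```text
t: 13.35
ee_pos: [625.3, 141.0, 230.9]
orientation: [2.093, 2.342, 0.0]
ft_force: [-0.1, -0.3, -5.9]
width: 25.0
```

```bash
python3 - <<'E'
from h import *
b=(np.load("base2.npy")+np.load("base.npy"))/2; m=ft(); d=m-b; print("diff",d.round(3))
a=np.radians(6.4); u=np.array([-np.sin(a),np.cos(a)])
print("offset along lever mm",1000*(d[3]*u[1]-d[4]*u[0])/d[2])
E
```

```text
t 13.75 pos [625.2 141.  230.6] w 24.6
F/M mean [-2.770e-01 -4.100e-02 -5.187e+00 -6.800e-02  3.900e-02 -1.000e-03] std [0.413 0.477 0.585 0.015 0.01  0.033]
diff [-3.970e-01  1.710e-01 -5.234e+00 -3.000e-03 -7.000e-03  6.000e-03]
offset along lever mm 0.6658338860572611
```

Request:
{"fn": "send_rows", "kwargs": {"commands": [{"translation": [0, 0, 0.05], "twist": [0, 0, 0]}, {"translation": [0, 0, 0.12], "twist": [0, 0, 0]}, {"translation": [0, 0, 0.22], "twist": [0, 0, 0]}, {"translation": [0, 0, 0.34], "twist": [0, 0, 0]}, {"translation": [0, 0, 0.47], "twist": [0, 0, 0]}, {"translation": [0, 0, 0.6], "twist": [0, 0, 0]}, {"translation": [0, 0, 0.73], "twist": [0, 0, 0]}, {"translation": [0, 0, 0.85], "twist": [0, 0, 0]}, {"translation": [0, 0, 0.94], "twist": [0, 0, 0]}, {"translation": [0, 0, 1], "twist": [0, 0, 0]}]}}

```text
t: 14.75
ee_pos: [625.4, 141.0, 331.8]
orientation: [2.093, 2.342, 0.001]
ft_force: [0.6, -0.1, -6.0]
width: 24.8
```

```bash
python3 - <<'E'
from h import *
from scipy.optimize import least_squares
i,K,T=grab("scene"); c=i[60:210,200:400,::-1]
S=np.load("scene0.npz");D=np.load("top0.npz")
c2=S["i"][222:252,374:414,::-1]
A=cv2.resize(c,None,fx=2.6,fy=2.6,interpolation=cv2.INTER_CUBIC); B=cv2.resize(c2,None,fx=6.5,fy=6.5,interpolation=cv2.INTER_CUBIC)
im=np.zeros((A.shape[0],A.shape[1]+B.shape[1],3),np.uint8); im[:,:A.shape[1]]=A; im[:B.shape[0],A.shape[1]:]=B
cv2.imwrite("pics/s2.png",im)
# silhouette fit of pad box (18x20xh) in top and scene by rendering
def rend(d,x,y,th,h,z0,sz,off):
    P=[]
    for z in(100,100-h):
        for a,b in((9,10),(-9,10),(-9,-10),(9,-10)):
            P.append(proj(d["K"],d["T"],[x+a*np.cos(th)-b*np.sin(th),y+a*np.sin(th)+b*np.cos(th),z]))
    P=(np.array(P)-off+.5)*8-.5
    m=np.zeros((sz*8,sz*8),np.uint8); cv2.fillConvexPoly(m,cv2.convexHull(P.astype(np.float32)).round().astype(np.int32),255)
    return cv2.resize(m,(sz,sz),interpolation=cv2.INTER_AREA)/255.
for n,d,o in(("top",D,(397,192)),("scene",S,(384,222))):
    g=cv2.cvtColor(d["i"],cv2.COLOR_RGB2GRAY).astype(float)[o[1]:o[1]+24,o[0]:o[0]+24]
    M=np.clip((85-g)/45,0,1) if n=="top" else np.clip((70-g)/45,0,1)
    best=[]
    for h in(3,5,8):
      for th in np.radians(range(-12,13,3)):
        for x in np.arange(510,528,1.):
          for y in np.arange(-276,-258,1.):
            best.append((((rend(d,x,y,th,h,0,24,np.array(o))-M)**2).sum(),x,y,np.degrees(th),h))
    best.sort(); print(n,[tuple(np.round(b,1)) for b in best[:6]])
E
```

```text
top [(np.float64(10.1), np.float64(520.0), np.float64(-267.0), np.float64(3.0), np.float64(3.0)), (np.float64(10.1), np.float64(520.0), np.float64(-267.0), np.float64(0.0), np.float64(3.0)), (np.float64(10.8), np.float64(520.0), np.float64(-267.0), np.float64(6.0), np.float64(3.0)), (np.float64(10.9), np.float64(520.0), np.float64(-267.0), np.float64(3.0), np.float64(5.0)), (np.float64(11.2), np.float64(520.0), np.float64(-267.0), np.float64(-3.0), np.float64(3.0)), (np.float64(11.6), np.float64(520.0), np.float64(-266.0), np.float64(0.0), np.float64(3.0))]
scene [(np.float64(7.6), np.float64(515.0), np.float64(-271.0), np.float64(3.0), np.float64(3.0)), (np.float64(7.8), np.float64(515.0), np.float64(-271.0), np.float64(0.0), np.float64(3.0)), (np.float64(7.8), np.float64(515.0), np.float64(-271.0), np.float64(6.0), np.float64(3.0)), (np.float64(8.0), np.float64(515.0), np.float64(-271.0), np.float64(9.0), np.float64(3.0)), (np.float64(8.1), np.float64(515.0), np.float64(-271.0), np.float64(-3.0), np.float64(3.0)), (np.float64(8.4), np.float64(515.0), np.float64(-271.0), np.float64(-6.0), np.float64(3.0))]
```

View pics/s2.png

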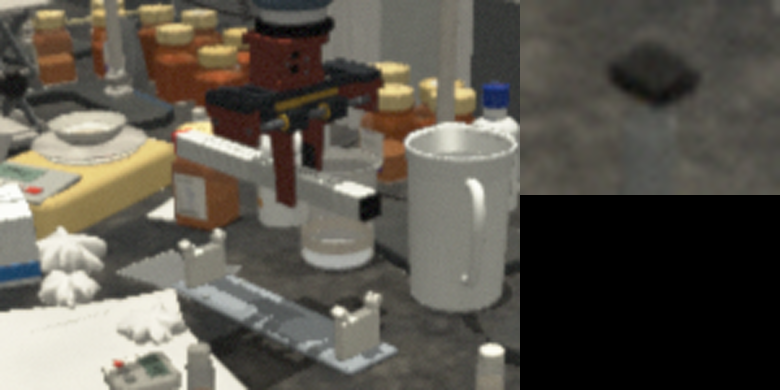

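The lever hangs level, well clear of the cradle. Now I carry it above the dark stand. The two cameras differ by about 6 mm on the pad, so I'll settle that when close.

Request:
{"fn": "send_rows", "kwargs": {"commands": [{"translation": [-0.005, -0.02, 0], "twist": [0, 0, 0]}, {"translation": [-0.017, -0.06, 0], "twist": [0, 0, 0]}, {"translation": [-0.034, -0.12, 0], "twist": [0, 0, 0]}, {"translation": [-0.054, -0.19, 0], "twist": [0, 0, 0]}, {"translation": [-0.076, -0.27, 0], "twist": [0, 0, 0]}, {"translation": [-0.1, -0.36, 0], "twist": [0, 0, 0]}, {"translation": [-0.126, -0.45, 0], "twist": [0, 0, 0]}, {"translation": [-0.154, -0.55, 0], "twist": [0, 0, 0]}, {"translation": [-0.182, -0.65, 0], "twist": [0, 0, 0]}, {"translation": [-0.21, -0.75, 0], "twist": [0, 0, 0]}]}}

```text
t: 15.8
ee_pos: [604.0, 65.1, 330.7]
orientation: [2.094, 2.342, 0.0]
ft_force: [0.3, 0.5, -5.4]
width: 24.9
```

Request:
{"fn": "send_rows", "kwargs": {"commands": [{"translation": [-0.023, -0.09, 0], "twist": [0, 0, -0.005]}, {"translation": [-0.046, -0.18, 0], "twist": [0, 0, -0.01]}, {"translation": [-0.069, -0.27, 0], "twist": [0, 0, -0.015]}, {"translation": [-0.092, -0.36, 0], "twist": [0, 0, -0.02]}, {"translation": [-0.115, -0.45, 0], "twist": [0, 0, -0.025]}, {"translation": [-0.138, -0.54, 0], "twist": [0, 0, -0.03]}, {"translation": [-0.161, -0.63, 0], "twist": [0, 0, -0.035]}, {"translation": [-0.184, -0.72, 0], "twist": [0, 0, -0.04]}, {"translation": [-0.207, -0.81, 0], "twist": [0, 0, -0.045]}, {"translation": [-0.23, -0.9, 0], "twist": [0, 0, -0.05]}]}}

```text
t: 16.8
ee_pos: [581.1, -24.7, 330.7]
orientation: [-2.123, -2.316, -0.0]
ft_force: [-0.4, 0.2, -6.2]
width: 24.9
```

Request:
{"fn": "send_rows", "kwargs": {"commands": [{"translation": [-0.023, -0.09, 0], "twist": [0, 0, -0.005]}, {"translation": [-0.046, -0.18, 0], "twist": [0, 0, -0.01]}, {"translation": [-0.069, -0.27, 0], "twist": [0, 0, -0.015]}, {"translation": [-0.092, -0.36, 0], "twist": [0, 0, -0.02]}, {"translation": [-0.115, -0.45, 0], "twist": [0, 0, -0.025]}, {"translation": [-0.138, -0.54, 0], "twist": [0, 0, -0.03]}, {"translation": [-0.161, -0.63, 0], "twist": [0, 0, -0.035]}, {"translation": [-0.184, -0.72, 0], "twist": [0, 0, -0.04]}, {"translation": [-0.207, -0.81, 0], "twist": [0, 0, -0.045]}, {"translation": [-0.23, -0.9, 0], "twist": [0, 0, -0.05]}]}}

```text
t: 17.8
ee_pos: [558.1, -114.7, 330.7]
orientation: [2.152, 2.289, 0.0]
ft_force: [0.1, -0.7, -4.8]
width: 24.8
```

Request:
{"fn": "send_rows", "kwargs": {"commands": [{"translation": [-0.023, -0.09, 0], "twist": [0, 0, -0.005]}, {"translation": [-0.046, -0.18, 0], "twist": [0, 0, -0.01]}, {"translation": [-0.069, -0.27, 0], "twist": [0, 0, -0.015]}, {"translation": [-0.092, -0.36, 0], "twist": [0, 0, -0.02]}, {"translation": [-0.115, -0.45, 0], "twist": [0, 0, -0.025]}, {"translation": [-0.138, -0.54, 0], "twist": [0, 0, -0.03]}, {"translation": [-0.161, -0.63, 0], "twist": [0, 0, -0.035]}, {"translation": [-0.184, -0.72, 0], "twist": [0, 0, -0.04]}, {"translation": [-0.207, -0.81, 0], "twist": [0, 0, -0.045]}, {"translation": [-0.23, -0.9, 0], "twist": [0, 0, -0.05]}]}}

```text
t: 18.8
ee_pos: [535.1, -204.8, 330.7]
orientation: [2.18, 2.262, 0.0]
ft_force: [-0.7, 0.2, -5.2]
width: 24.9
```

Request:
{"fn": "send_rows", "kwargs": {"commands": [{"translation": [-0.023, -0.09, 0], "twist": [0, 0, 0]}, {"translation": [-0.046, -0.18, 0], "twist": [0, 0, 0]}, {"translation": [-0.069, -0.27, 0], "twist": [0, 0, 0]}, {"translation": [-0.09, -0.35, 0], "twist": [0, 0, 0]}, {"translation": [-0.11, -0.43, 0], "twist": [0, 0, 0]}, {"translation": [-0.128, -0.5, 0], "twist": [0, 0, 0]}, {"translation": [-0.142, -0.56, 0], "twist": [0, 0, 0]}, {"translation": [-0.154, -0.605, 0], "twist": [0, 0, 0]}, {"translation": [-0.161, -0.632, 0], "twist": [0, 0, 0]}, {"translation": [-0.163, -0.64, 0], "twist": [0, 0, 0]}]}}

```text
t: 19.8
ee_pos: [518.9, -268.2, 330.6]
orientation: [-2.18, -2.262, -0.0]
ft_force: [0.2, 0.6, -5.8]
width: 24.8
```

Request:
{"fn": "send_rows", "kwargs": {"commands": [{"translation": [0, 0, -0.02], "twist": [0, 0, 0]}, {"translation": [0, 0, -0.06], "twist": [0, 0, 0]}, {"translation": [0, 0, -0.1], "twist": [0, 0, 0]}, {"translation": [0, 0, -0.14], "twist": [0, 0, 0]}, {"translation": [0, 0, -0.18], "twist": [0, 0, 0]}, {"translation": [0, 0, -0.2], "twist": [0, 0, 0]}, {"translation": [0, 0, -0.21], "twist": [0, 0, 0]}, {"translation": [0, 0, -0.21], "twist": [0, 0, 0]}, {"translation": [0, 0, -0.21], "twist": [0, 0, 0]}, {"translation": [0, 0, -0.21], "twist": [0, 0, 0]}]}}

```text
t: 20.8
ee_pos: [519.0, -268.0, 309.9]
orientation: [2.18, 2.262, 0.0]
ft_force: [-0.3, 0.4, -5.3]
width: 24.7
```

```bash
python3 - <<'E'
from h import *
for n in("top","scene"):
    i,K,T=grab(n); np.savez(f"{n}1.npz",i=i,K=K,T=T)
    if n=="top": a=cv2.resize(i[150:250,320:520,::-1],None,fx=4,fy=4,interpolation=cv2.INTER_CUBIC)
    else:
        b=i[170:300,300:500,::-1]; cv2.imwrite("pics/s3.png",cv2.resize(b,None,fx=4,fy=4,interpolation=cv2.INTER_CUBIC))
cv2.imwrite("pics/t3.png",a)
o=ctrl.get_obs();print(o["t"],o["ee_pos"],o["orientation"],o["ft_force"],o["moment"])
p=o["ee_pos"].copy()
print("scene proj TCP pt, grasp, tip",[proj(K,T,p-[0,0,h]).round(1) for h in(163,182)])
E
```

```text
20.9 [ 519.00931664 -268.02753788  309.8510856 ] [2.17970098e+00 2.26196998e+00 1.20286697e-04] [-0.25459611 -0.48308033 -5.44952556] [-0.04626355  0.06686351  0.01075325]
scene proj TCP pt, grasp, tip [array([395.8, 210. ]), array([395.2, 218.9])]
```

View pics/s3.png

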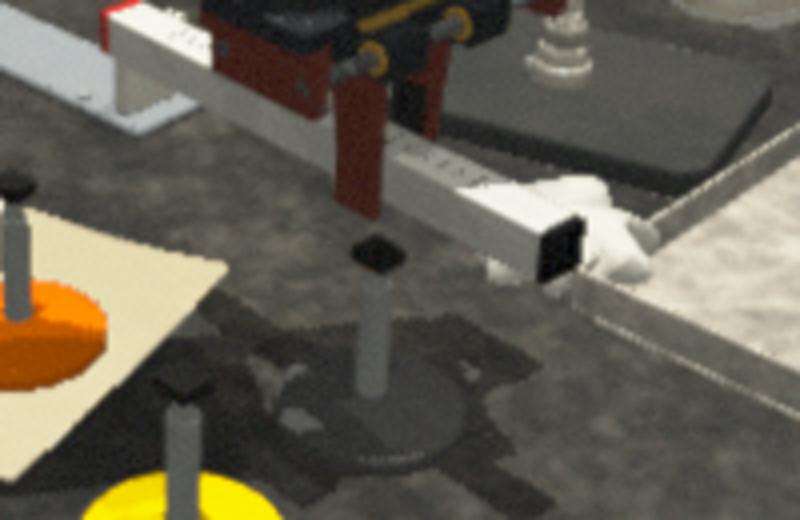

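View pics/t3.png

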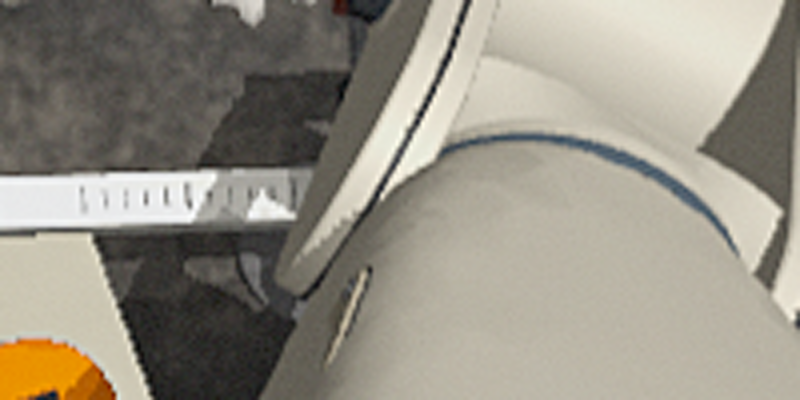

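```bash
python3 - <<'E'
from h import *
S=np.load("scene1.npz");K,T=S["K"],S["T"]; p=np.array([519.,-268.,309.85]); a=np.radians(2.06)
R=np.array([[np.cos(a),-np.sin(a)],[np.sin(a),np.cos(a)]])
def w(l,s,z): return np.r_[p[:2]+R@[l,s],z]
cr=lambda q:((q-[300,170]+.5)*4-.5).round(1)
for n,l,s,z in(("finger out +y",-26,10,127.85),("finger out -y",-26,-10,127.85),("end top near",-12.5,-107,159.8),("end top far",12.5,-107,159.8),("end bot near",-12.5,-107,134.8),("end bot far",12.5,-107,134.8),("red top near",-12.5,193,159.8),("red top far",12.5,193,159.8)):
    print(n,cr(proj(K,T,w(l,s,z))))
for c in((520,-267),(515,-271)):
    for A in (0,):
        print("pad",c,[cr(proj(K,T,[c[0]+i,c[1]+j,100])).tolist() for i,j in((-9,10),(-9,-10),(9,-10),(9,10))])
# top camera check: lever long edges near the -y.. visible span cols 320..395
S=np.load("top1.npz");K,T=S["K"],S["T"]; ct=lambda q:((q-[320,150]+.5)*4-.5).round(1)
for s in(100,150,193): print("top edges",s,ct(proj(K,T,w(12.5,s,159.8))),ct(proj(K,T,w(-12.5,s,159.8))))
E
```

```text
finger out +y [327.5 207.2]
finger out -y [358.8 224.3]
end top near [555.1 240.2]
end top far [593.5 220. ]
end bot near [549.4 290.9]
end bot far [587.2 270.1]
red top near [102.4  12.4]
red top far [138.6  -0.3]
pad (520, -267) [[350.8, 243.6], [380.5, 261.4], [408.0, 248.8], [378.2, 231.4]]
pad (515, -271) [[349.0, 250.6], [378.8, 268.6], [406.5, 255.8], [376.5, 238.2]]
top edges 100 [176.9 173.8] [179.7 225.2]
top edges 150 [ 72.5 176.8] [ 74.7 228.2]
top edges 193 [-17.4 179.4] [-15.7 230.8]
```

```bash
python3 - <<'E'
from h import *
S=np.load("scene1.npz");K,T=S["K"],S["T"]; i=np.ascontiguousarray(S["i"][:,:,::-1])
p=np.array([519.,-268.,309.85]); a=np.radians(2.06)
R=np.array([[np.cos(a),-np.sin(a)],[np.sin(a),np.cos(a)]])
w=lambda l,s,z:np.r_[p[:2]+R@[l,s],z]
f=7
def crop(x0,y0,x1,y1):
    c=cv2.resize(i[y0:y1,x0:x1],None,fx=f,fy=f,interpolation=cv2.INTER_NEAREST).copy()
    q=lambda P:tuple(((P-[x0,y0]+.5)*f-.5).round().astype(int).tolist())
    L=lambda A,B,col:cv2.line(c,q(proj(K,T,A)),q(proj(K,T,B)),col,1)
    for l,z in((-12.5,159.8),(12.5,159.8),(-12.5,134.8)): L(w(l,-107,z),w(l,193,z),(0,255,0))
    for s in(-107,193): L(w(-12.5,s,159.8),w(12.5,s,159.8),(0,255,0)); L(w(-12.5,s,134.8),w(-12.5,s,159.8),(0,255,0))
    for s in(-10,10): L(w(-26,s,127.8),w(-26,s,160),(255,255,0)); L(w(-12.5,s,127.8),w(-26,s,127.8),(255,255,0))
    L(w(-26,-10,127.8),w(-26,10,127.8),(255,255,0))
    C=[np.array([520+x,-267+y,100.]) for x,y in((-9,10),(-9,-10),(9,-10),(9,10))]
    for k in range(4): L(C[k],C[k-1],(255,0,255))
    fo=[np.array([519.5+48*np.cos(t),-266.5+48*np.sin(t),18]) for t in np.linspace(0,6.283,40)]
    for k in range(40): L(fo[k],fo[k-1],(255,0,255))
    return c
A=crop(362,195,474,280);cv2.imwrite("pics/s4.png",A[:600])
B=crop(318,163,350,195); cv2.imwrite("pics/s5.png",B)
E
```

```text
(no output)
```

View pics/s4.png

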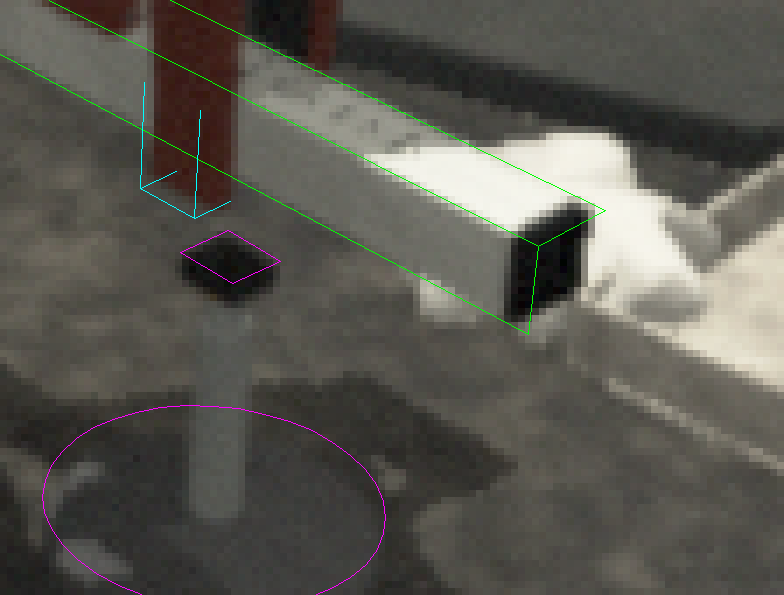

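View pics/s5.png

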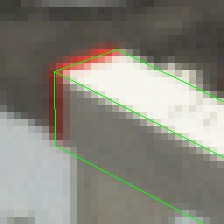

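The overlays agree. The stand's foot and post in the scene view match the top-view estimate (519.5,-266.5), and the finger and tube edges match the robot pose. The pad's apparent offset is just its thick dark side. I'll descend close to the pad.

Request:
{"fn": "send_rows", "kwargs": {"commands": [{"translation": [0, 0.01, -0.03], "twist": [0, 0, 0]}, {"translation": [0, 0.01, -0.07], "twist": [0, 0, 0]}, {"translation": [0, 0.01, -0.11], "twist": [0, 0, 0]}, {"translation": [0, 0.01, -0.15], "twist": [0, 0, 0]}, {"translation": [0, 0.01, -0.19], "twist": [0, 0, 0]}, {"translation": [0, 0.01, -0.23], "twist": [0, 0, 0]}, {"translation": [0, 0.01, -0.26], "twist": [0, 0, 0]}, {"translation": [0, 0.01, -0.285], "twist": [0, 0, 0]}, {"translation": [0, 0.01, -0.3], "twist": [0, 0, 0]}, {"translation": [0, 0.01, -0.31], "twist": [0, 0, 0]}]}}

```text
t: 21.9
ee_pos: [519.0, -267.0, 278.6]
orientation: [-2.18, -2.262, -0.0]
ft_force: [-0.3, -0.3, -5.7]
width: 24.7
```

```bash
python3 - <<'E'
from h import *
np.save("hold.npy",ft(12))
i,K,T=grab("scene"); cv2.imwrite("pics/s6.png",cv2.resize(i[195:255,350:450,::-1],None,fx=7,fy=7,interpolation=cv2.INTER_CUBIC))
E
```

```text
t 22.5 pos [ 519.  -267.   278.7] w 24.8
F/M mean [ 5.500e-02  3.200e-02 -5.193e+00 -6.000e-02  6.800e-02  1.000e-03] std [0.402 0.419 0.459 0.027 0.03  0.033]
```

View pics/s6.png

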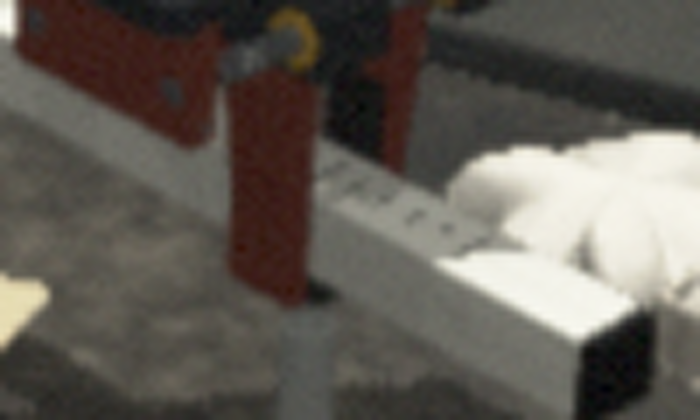

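The near finger is beside the pad, whose dark corner shows at (320,292). The tube is above it with no contact force. Next I lower slowly onto the spring.

Request:
{"fn": "send_rows", "kwargs": {"commands": [{"translation": [0, 0, -0.008], "twist": [0, 0, 0]}, {"translation": [0, 0, -0.016], "twist": [0, 0, 0]}, {"translation": [0, 0, -0.024], "twist": [0, 0, 0]}, {"translation": [0, 0, -0.031], "twist": [0, 0, 0]}, {"translation": [0, 0, -0.037], "twist": [0, 0, 0]}, {"translation": [0, 0, -0.042], "twist": [0, 0, 0]}, {"translation": [0, 0, -0.046], "twist": [0, 0, 0]}, {"translation": [0, 0, -0.05], "twist": [0, 0, 0]}, {"translation": [0, 0, -0.053], "twist": [0, 0, 0]}, {"translation": [0, 0, -0.055], "twist": [0, 0, 0]}]}}

```text
t: 23.55
ee_pos: [519.0, -267.0, 273.3]
orientation: [2.18, 2.262, 0.0]
ft_force: [-0.5, 0.6, -2.7]
width: 25.0
```

```bash
python3 - <<'E'
from h import *
h=np.load("hold.npy"); d=ft(20)-h; print(d.round(3)); print("contact dx,dy from grip mm",-1000*d[4]/d[2],1000*d[3]/d[2])
E
```

```text
t 24.55 pos [ 519.  -267.   273.2] w 24.7
F/M mean [-0.94   0.641 -2.006  0.012  0.248 -0.009] std [0.38  0.461 0.469 0.035 0.027 0.03 ]
[-0.996  0.61   3.187  0.071  0.18  -0.01 ]
contact dx,dy from grip mm -56.47905677960056 22.370199871314437
```

Request:
{"fn": "send_rows", "kwargs": {"commands": [{"translation": [0, 0, -0.002], "twist": [0, 0, 0]}, {"translation": [0, 0, -0.004], "twist": [0, 0, 0]}, {"translation": [0, 0, -0.006], "twist": [0, 0, 0]}, {"translation": [0, 0, -0.008], "twist": [0, 0, 0]}, {"translation": [0, 0, -0.01], "twist": [0, 0, 0]}, {"translation": [0, 0, -0.012], "twist": [0, 0, 0]}, {"translation": [0, 0, -0.012], "twist": [0, 0, 0]}, {"translation": [0, 0, -0.012], "twist": [0, 0, 0]}, {"translation": [0, 0, -0.012], "twist": [0, 0, 0]}, {"translation": [0, 0, -0.012], "twist": [0, 0, 0]}]}}

```text
t: 25.55
ee_pos: [519.0, -267.0, 272.0]
orientation: [2.18, 2.262, -0.0]
ft_force: [-1.0, 0.8, 2.0]
width: 24.7
```

```bash
python3 - <<'E'
from h import *
h=np.load("hold.npy"); h[:2]=[0,-.14]; d=ft(30)-h; print(d.round(3)); print("dy from grip mm",1000*(d[3]-.175*d[1])/d[2],"dx",-1000*(d[4]+.175*d[0])/d[2])
E
```

```text
t 27.05 pos [ 519. -267.  272.] w 24.3
F/M mean [-1.647  0.804  1.027  0.07   0.347  0.004] std [0.559 0.445 0.478 0.028 0.03  0.029]
[-1.647e+00  9.440e-01  6.220e+00  1.290e-01  2.790e-01  2.000e-03]
dy from grip mm -5.802244505588188 dx 1.4794732123718675
```

Contact centres about -6 ± 4 mm along the arm from the grip, while the cameras say about 0. I'll lift off, shift -2.5 mm in y to centre the estimate, and re-seat.

Request:
{"fn": "send_rows", "kwargs": {"commands": [{"translation": [0, 0, 0.012], "twist": [0, 0, 0]}, {"translation": [0, 0, 0.024], "twist": [0, 0, 0]}, {"translation": [0, 0, 0.036], "twist": [0, 0, 0]}, {"translation": [0, 0, 0.048], "twist": [0, 0, 0]}, {"translation": [0, 0, 0.055], "twist": [0, 0, 0]}, {"translation": [0, -0.012, 0.055], "twist": [0, 0, 0]}, {"translation": [0, -0.025, 0.055], "twist": [0, 0, 0]}, {"translation": [0, -0.025, 0.055], "twist": [0, 0, 0]}, {"translation": [0, -0.025, 0.055], "twist": [0, 0, 0]}, {"translation": [0, -0.025, 0.055], "twist": [0, 0, 0]}]}}

```text
t: 28.05
ee_pos: [518.9, -269.5, 277.4]
orientation: [-2.18, -2.262, 0.0]
ft_force: [-0.5, 0.1, -5.7]
width: 24.5
```

```bash
python3 - <<'E'
from h import *
np.save("hold2.npy",ft(20))
E
```

```text
t 29.05 pos [ 519.  -269.5  277.5] w 24.9
F/M mean [-0.01  -0.031 -5.289 -0.075  0.053  0.007] std [0.333 0.528 0.486 0.032 0.029 0.031]
```

Request:
{"fn": "send_rows", "kwargs": {"commands": [{"translation": [0, 0, -0.006], "twist": [0, 0, 0]}, {"translation": [0, 0, -0.012], "twist": [0, 0, 0]}, {"translation": [0, 0, -0.018], "twist": [0, 0, 0]}, {"translation": [0, 0, -0.024], "twist": [0, 0, 0]}, {"translation": [0, 0, -0.03], "twist": [0, 0, 0]}, {"translation": [0, 0, -0.036], "twist": [0, 0, 0]}, {"translation": [0, 0, -0.041], "twist": [0, 0, 0]}, {"translation": [0, 0, -0.046], "twist": [0, 0, 0]}, {"translation": [0, 0, -0.051], "twist": [0, 0, 0]}, {"translation": [0, 0, -0.052], "twist": [0, 0, 0]}]}}

```text
t: 30.05
ee_pos: [519.0, -269.5, 272.5]
orientation: [2.18, 2.262, -0.0]
ft_force: [-2.2, 2.1, 0.3]
width: 24.5
```

```bash
python3 - <<'E'
from h import *
h=np.load("hold2.npy"); d=ft(30)-h; print(d.round(3)); print("dy from grip mm",1000*(d[3]-.175*d[1])/d[2],"dx",-1000*(d[4]+.175*d[0])/d[2])
E
```

```text
t 31.55 pos [ 519.  -269.5  272.3] w 24.9
F/M mean [-1.459  0.682  0.187  0.064  0.32   0.008] std [0.614 0.442 0.549 0.029 0.031 0.028]
[-1.45   0.713  5.476  0.139  0.267  0.   ]
dy from grip mm 2.5598049114614927 dx -2.5151415593795785
```

Contact is now centred, +2.6 ± 3 mm, and the full weight is on the pad. Releasing.

Request:
{"fn": "send_rows", "kwargs": {"commands": [{"translation": [0, 0, 0], "twist": [0, 0, 0]}, {"translation": [0, 0, 0], "twist": [0, 0, 0]}, {"translation": [0, 0, 0], "twist": [0, 0, 0]}, {"translation": [0, 0, 0], "twist": [0, 0, 0]}, {"translation": [0, 0, 0], "twist": [0, 0, 0]}, {"translation": [0, 0, 0], "twist": [0, 0, 0]}, {"translation": [0, 0, 0], "twist": [0, 0, 0]}, {"translation": [0, 0, 0], "twist": [0, 0, 0]}, {"translation": [0, 0, 0], "twist": [0, 0, 0]}, {"translation": [0, 0, 0], "twist": [0, 0, 0]}], "grip": -0.1}}

```text
t: 32.55
ee_pos: [519.0, -269.5, 272.3]
orientation: [2.18, 2.262, -0.0]
ft_force: [0.1, 0.1, -0.7]
width: 48.1
```

```bash
python3 - <<'E'
from h import *
i,K,T=grab("scene"); cv2.imwrite("pics/s7.png",cv2.resize(i[160:290,300:480,::-1],None,fx=4,fy=4,interpolation=cv2.INTER_CUBIC)); o=ctrl.get_obs(); print(o["t"],o["width"],o["ft_force"])
E
```

```text
32.6 48.524134623457606 [ 0.73474231  0.59369995 -0.77703128]
```

View pics/s7.png

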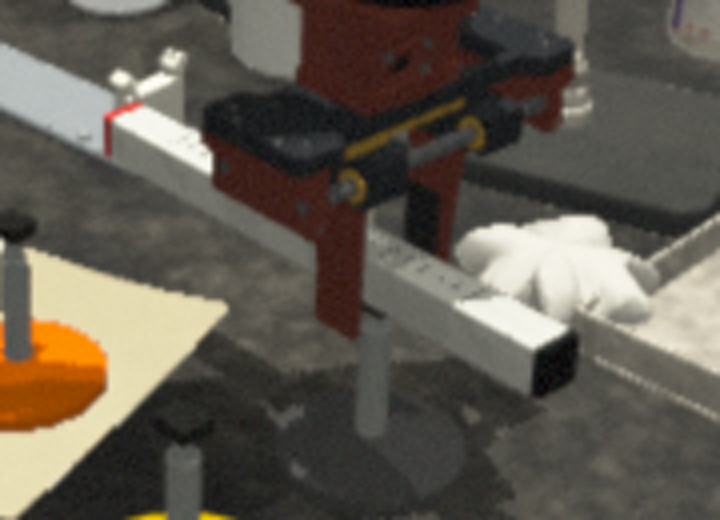

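It stays level on the pad with the fingers open, clear of both sides. I retreat straight up.

Request:
{"fn": "send_rows", "kwargs": {"commands": [{"translation": [0, 0, 0.05], "twist": [0, 0, 0]}, {"translation": [0, 0, 0.12], "twist": [0, 0, 0]}, {"translation": [0, 0, 0.22], "twist": [0, 0, 0]}, {"translation": [0, 0, 0.34], "twist": [0, 0, 0]}, {"translation": [0, 0, 0.47], "twist": [0, 0, 0]}, {"translation": [0, 0, 0.6], "twist": [0, 0, 0]}, {"translation": [0, 0, 0.73], "twist": [0, 0, 0]}, {"translation": [0, 0, 0.85], "twist": [0, 0, 0]}, {"translation": [0, 0, 0.94], "twist": [0, 0, 0]}, {"translation": [0, 0, 1], "twist": [0, 0, 0]}]}}

```text
t: 33.6
ee_pos: [519.0, -269.5, 373.4]
orientation: [2.179, 2.262, 0.0]
ft_force: [-0.1, -0.3, -0.3]
width: 48.2
```

```bash
python3 - <<'E'
from h import *
i,K,T=grab("scene"); cv2.imwrite("pics/s8.png",cv2.resize(i[110:310,200:480,::-1],None,fx=2.8,fy=2.8,interpolation=cv2.INTER_CUBIC)); o=ctrl.get_obs(); print(o["t"],o["ee_pos"],o["ft_force"])
E
```

```text
33.65 [ 519.23564521 -269.61716768  373.90784717] [ 1.11819606 -0.53430778  0.55158165]
```

View pics/s8.png

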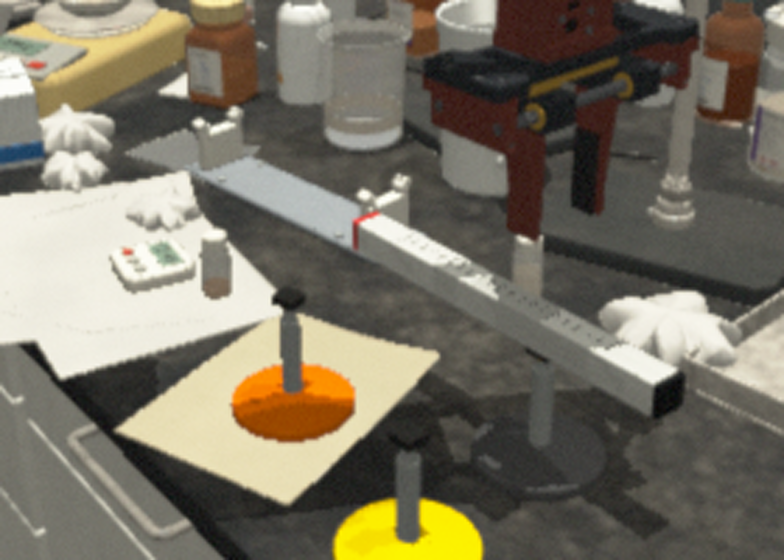

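The arm lies level on the dark stand alone, and the gripper is clear above it. The vials at crop (215,262) and (528,262) and the timer at (155,262) appear undisturbed. Handing in.

```bash
python3 - <<'E'
from h import *
print(ctrl.close_job())
E
```

```text
the job is handed in; nothing more can be done
None
```

The lever arm now sits level by itself on the pad of the dark stand, with the gripper about 100 mm above it. The job was handed in at about 33.7 s.

- **Balance point:** a trial lift at the centre put it about 43 mm towards the black cap. A second lift there showed less than 1 mm of offset and about 5.2 N of weight. I then lifted the arm clear and level.
- **Placing:** the first touch on the pad suggested I was a few millimetres off centre. I lifted off, shifted 2.5 mm and set it down again. The force on the pad stayed at about 6 N or less.
- **Last checks:** the final picture shows the arm level, touching only the pad, with the vials and the timer apparently where they were. I judged the level and the vial and timer positions by eye and did not measure them.

**Checks that disagreed:**
- The scene camera's raw fit of the pad was about 6 mm off the top camera's. I put that down to the pad's dark side.
- The arm looked about 7 mm short at its black end in the scene view, which I did not explain.
- The two contact readings along the arm differed by several millimetres: −5.8 mm before the shift and +2.6 mm after. Each is good to about ±3 to 4 mm. I treated the spread as within the 9 mm tolerance.
- There was an unexplained sideways force of about 1.5 N while the arm rested on the pad in the grip. It vanished on release.

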